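Hang the stage insert on its twin-pin holder

TASK

Lift the dark metal stage insert out of its slotted rest and hang it by its two holes on the two button-headed pins of the holder: upright, both pins through, pushed fully back flat against the bar, its weight resting on the pins, and let go. The pin bar may be clamped off centre, so feel for the pins gently instead of forcing the insert, and leave everything else on the bench where it is.

Things in the scene. Friction and masses are not known exactly. Their poses are not given: they have to be found in the camera images.
- insert: Stage insert to hang: dark metal frame plate 8 thick (own x), 150 wide (own y), 90 high (own z, up), plus a grip tab on its top edge. 0.2 to 0.4 kg. Window 80 wide, 16 to 58 high. Origin: centre of the underside. Starts upright in the rest, and is the same from either face. After lifting, either face may go to the bar.
- insert_tab (a point): Grip point in the middle of the insert's tab, 120 above the insert's underside. The tab is 44 wide (own y), 14 thick (own x), 90 to 138 above the underside; grip it from above across its thickness. Axes as the insert's.
- insert_holes (a point): Midway between the centres of the insert's two round through holes (along own x), 15 diameter, 45 either side of this point along own y. 74 above the insert's underside, 46 below the tab's grip point. Axes as the insert's.
- rest: Slotted rest, fixed: grey plastic base 90 x 130, 10 thick, and two walls making a slot 11 wide (own x) that runs along own y; slot floor 10, rim 32 above the bench. The insert stands in it, thickness along own x. Origin: centre of the underside.
- holder: Twin-pin holder, fixed: white foot 130 (own x) x 190 (own y) x 12 high, two posts, and on them an aluminium bar 150 long (own y), 24 high, 16 thick, top edge 130 above the bench. Two pins point from the bar along own +x. It takes a few newtons to slide the insert on; over 35 N between insert and holder is forcing it. Origin: centre of the foot's underside.
- holder_face (a point): On the bar's front face, at pin height (118 above the bench), in the middle of the holder; axes as the holder's. The level steel pins are 90 apart along own y: necks of 8 diameter, with round flat-fronted heads of 12 diameter from 14 to 22 out along own +x (rims chamfered 1). Bar and pins are clamped off centre: the pair is up to 20 to either side along own y, not reported, and stays put.
- holder_home (a point): Where the insert's origin comes to be, apart from the bar's unreported sideways offset (own y, up to 20 either way), when it hangs home: face against the bar, hole tops resting on the necks, so that hole centres are 3.5 below pin centres. 40.5 above the bench; axes as the holder's. The insert goes on from the +x side, moving along own -x.
- objective: Loose bystander: a steel microscope objective, 30 diameter, 50 high, standing. Origin: underside.
- oil: Loose bystander: small amber bottle, 28 diameter, 62 high. Origin: underside.
- slidebox: Loose bystander: flat blue slide box, 90 x 100 x 35. Origin: underside.
- beaker: Loose bystander: open glass beaker, 66 diameter, 85 high. Origin: underside.
- dishtray: Loose bystander: white tray, 160 x 110 x 30. Origin: underside.
- driver: Loose bystander: screwdriver lying, 150 long. Origin: middle.
- tipbox: Loose bystander: clear tip box with blue lid, 120 x 85 x 70. Origin: underside.

How it is judged:
By the outcome, as a careful person would: the job done as asked, in the order asked, and still so for the second after the job is handed in, with the robot touching nothing.
It also fails if it takes over 67 s, if anything falls off the work surface, if the arm or the gripper's body presses on something with over 40 N, if the wrist force passes 120 N, or if a joint passes its speed limit or range.

ROBOT

A 6-joint arm with a two-finger parallel gripper is mounted at the origin on the work surface. World frame = base frame: x ahead of the robot, y to its left, z up, the work surface at z = 0. Lengths are in m, angles in rad, forces in N, time in s.
With the tool pointing down it reaches from about 0.35 to 1 m from the base axis. Payload 7.1 kg.
Tool frame: the origin (TCP) lies midway between the tips of the shut fingers; the grasp point (between the pads) lies 19 mm behind it; z points along the fingers, y is the line along which they close (so a half turn about z gives the same grasp; the last joint's range is limited). The gripper opens to 85 mm and grips with 20 to 120 N. Pads are 22 mm wide; open, the fingers measure 114 mm over their backs; the gripper's body (76 mm by 85 mm) begins 54 mm behind the grasp point. The pads swing forward as they close: fully open they stand 13 mm farther back than shut.
Start: joints at [-1.231, 0.423, 1.63, -0, 1.089, -0.019], TCP at [0.219, -0.585, 0.231] pointing down, gripper open.
Joint ranges: [-3, 3], [-0.9, 2.11], [0.09, 2.58], [-1.31, 4.45], [0.11, 2.69], [-2.54, 2.54]. Speed limits (rad/s): [2.39, 2.39, 3.01, 3.14, 3.14, 3.14].

INTERFACE

Orientations are given as a 3x3 rotation matrix whose columns are the frame's x, y, z axes.
In Python, from rig import arm, claw, capture, ticket gives the robot as it stands. Calls block until the motion is done:
- arm.move_ptp(position, orientation): joint-space move of the TCP to a pose.
- arm.move_linear(position, attitude=None, max_speed=0.15, until_force=None): straight line of the TCP; attitude=None keeps the orientation; max_speed is the mean speed in m/s. With until_force (N) it stops when the force on the tool has changed by that much, and returns True; else False.
- arm.goto_joints(angles): joint-space move.
- claw.open_jaws() and claw.clamp(): open the fingers fully, or close them until they stop; the grip force is fixed at half the most.
- arm.wait(seconds).
- arm.solve_ik(position, orientation): joint angles nearest the present ones, or None.
- capture(name): name is "scene" or "top"; returns a dict with "pixels" (400x640x3 uint8, blue, green, red), "fx", "fy", "cx", "cy" (pixels), "world_to_cam" (4x4, takes a point from world to camera coordinates). Camera axes: x right, y up, looking along -z (the intrinsics and any distortion apply to the point x, -y, -z); pixel columns grow to the right and rows downward; lengths in m; the calibration is good to about 2 mm. A picture is of the moment at which its call begins. There is no depth.
A pose or a line that the arm cannot do raises arm.Unreachable and nothing moves.
- ticket.hand_in(): hands the job in; it is judged then, once.
Readings, each from a call of its own:
- arm.current_time(): time.
- arm.current_qpos(): joint angles.
- arm.current_dq(): joint speeds.
- arm.current_joint_torque(): joint torques, N m.
- arm.current_tool_pos(): TCP position.
- arm.current_tcp_rot(): TCP orientation.
- arm.current_force(): force on the tool from outside, world axes, zero at the start.
- arm.current_ft_torque(): the same for the moment, N m.
- arm.current_opening(): opening from 0.0 (shut) to 1.0 (fully open).
- arm.current_finger_force(): force on a finger pad.
Only numpy, scipy, OpenCV 4.12 (cv2) and the standard library are available. Lean on these libraries where they do the work, as an engineer would, in place of code of your own. Each camera call takes 0.05 s, during which the arm holds its last target. There are 200 camera calls.

## Working session

There is one attempt and no reset: what is moved stays moved. The work goes in short steps, each a Python script; the robot and the scene stay as the last script left them, time stands still between calls to the robot, and variables do not carry over. Pictures are saved under pics/ and viewed, at most 10 in all, crops included, and the job is handed in when it is done.

```bash
mkdir -p pics
cat > h.py <<'E'
import numpy as np, cv2
from rig import arm, claw, capture, ticket
def ray(c,u,v):
    M=np.array(c["world_to_cam"]); R,t=M[:3,:3],M[:3,3]
    d=np.array([(u-c["cx"])/c["fx"],-(v-c["cy"])/c["fy"],-1.])
    return -R.T@t, R.T@d
def onz(c,u,v,z):
    o,d=ray(c,u,v); return o+d*(z-o[2])/d[2]
def proj(c,p):
    q=np.array(c["world_to_cam"])@np.append(p,1); return np.array([c["cx"]+c["fx"]*q[0]/-q[2], c["cy"]+c["fy"]*(-q[1])/-q[2]])
def tri(c1,p1,c2,p2):
    A=0;b=0
    for c,p in((c1,p1),(c2,p2)):
        o,d=ray(c,*p); d/=np.linalg.norm(d); P=np.eye(3)-np.outer(d,d); A=A+P; b=b+P@o
    return np.linalg.solve(A,b)
E
python3 - <<'E'
from h import *
import pickle
for n in("scene","top"):
    c=capture(n); pickle.dump(c,open(n+".pkl","wb")); cv2.imwrite(f"pics/{n}1.png",c["pixels"])
    print(n,[k for k in c],c["fx"],c["cx"],c["cy"],ray(c,320,200),[c[k] for k in c if k not in("pixels","world_to_cam")])
print(arm.current_time())
E
```

```text
scene ['pixels', 'fx', 'fy', 'cx', 'cy', 'world_to_cam'] 409.43562111099993 325.62568151758825 194.3864012172703 (array([ 1.45047529, -0.47315188,  0.77738355]), array([-0.7019337 ,  0.40392235, -0.58695195])) [409.43562111099993, 409.43562111099993, 325.62568151758825, 194.3864012172703]
top ['pixels', 'fx', 'fy', 'cx', 'cy', 'world_to_cam'] 454.293365196206 316.86036867057015 204.84882439192904 (array([0.30346302, 0.02597848, 1.60315543]), array([ 0.20842305, -0.02775532, -0.97772755])) [454.293365196206, 454.293365196206, 316.86036867057015, 204.84882439192904]
0.1
```

View pics/scene1.png

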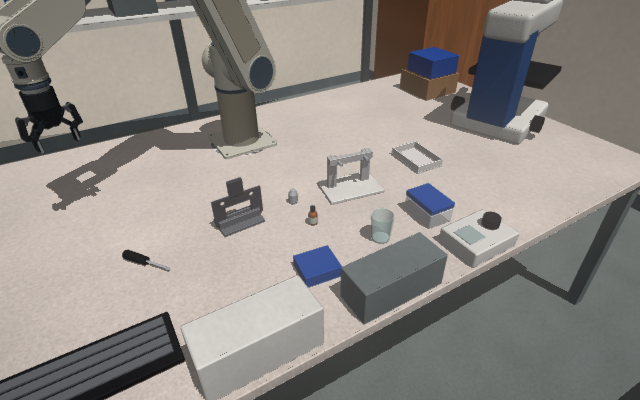

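View pics/top1.png

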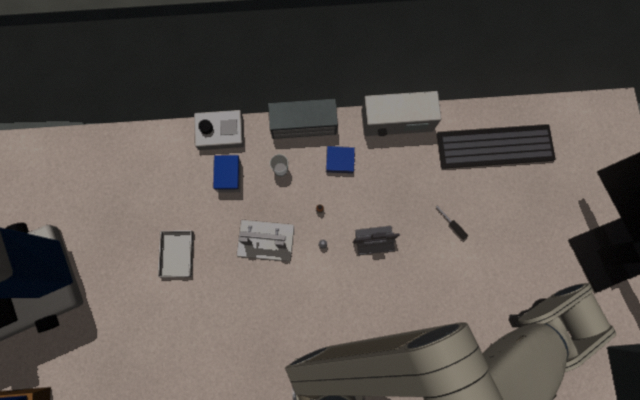

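The scene view shows the insert in its rest at (238,205) and the holder at (350,175), with pins facing the camera (+x). In the top view the insert is at (377,238) and the holder at (265,240). Next I'll take a closer crop.

Run:
```python
from h import *
a=cv2.imread("pics/top1.png")[208:272,225:410]; b=cv2.imread("pics/scene1.png")[140:242,203:395]
a=cv2.resize(a,None,fx=4,fy=4,interpolation=cv2.INTER_CUBIC); b=cv2.resize(b,None,fx=3,fy=3,interpolation=cv2.INTER_CUBIC)
o=np.zeros((a.shape[0]+b.shape[0],800,3),np.uint8); o[:a.shape[0],:a.shape[1]]=a; o[a.shape[0]:,:b.shape[1]]=b
print(o.shape); cv2.imwrite("pics/crop1.png",o)
```

```text
(562, 800, 3)
```

View pics/crop1.png

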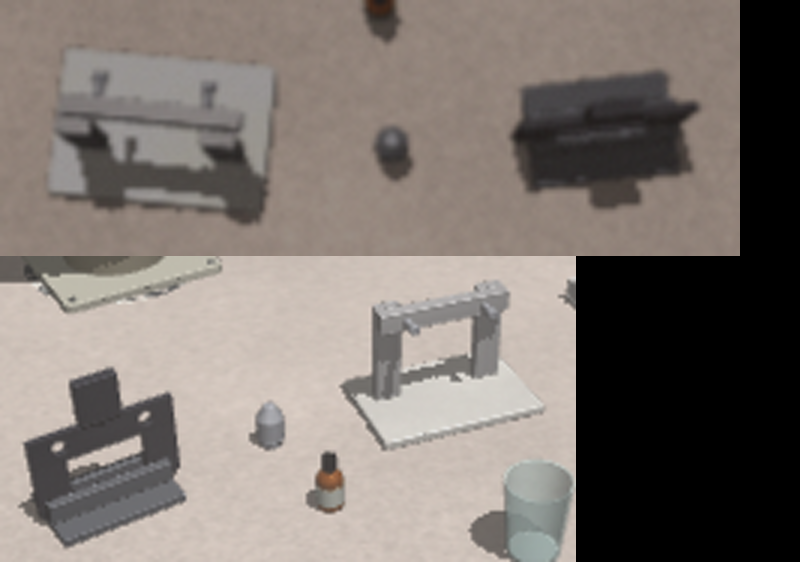

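In the crop, the foot corners are at (66,47), (275,66) and (50,192), the pin heads at (100,75) and (208,86), and the insert's top edge runs from (515,133) to (698,107). In the scene half, the insert's holes are at (57,446) and (144,416), and the pin heads at (413,327) and (490,312).

Run:
```python
from h import *
import pickle
T=pickle.load(open("top.pkl","rb"));S=pickle.load(open("scene.pkl","rb"))
t=lambda X,Y:((X+.5)/4-.5+225,(Y+.5)/4-.5+208)
s=lambda X,Y:((X+.5)/3-.5+203,(Y-256+.5)/3-.5+140)
np.set_printoptions(precision=4,suppress=True)
yaw=lambda a,b:np.degrees(np.arctan2(*(a-b)[1::-1]))
print("foot top",[onz(T,*t(*p),.012) for p in((66,47),(275,66),(50,192),(258,211))])
print("foot scene",[onz(S,*s(*p),.012) for p in((347,387),(387,442),(544,405),(508,363))])
ph=[onz(T,*t(*p),.118) for p in((100,73),(208,86))];print("pins top",ph,yaw(ph[0],ph[1]))
ph=[onz(S,*s(*p),.118) for p in((490,312),(413,327))];print("pins scene",ph,yaw(ph[0],ph[1]))
e=[onz(T,*t(*p),.100) for p in((514,133),(698,107))];print("ins ends",e,(e[0]+e[1])/2,yaw(*e))
r=[onz(T,*t(*p),.010) for p in((520,88),(668,71),(530,188),(690,172))];print("rest",r,np.mean(r,0),yaw(r[0],r[1]))
h=[onz(S,*s(*p),.084) for p in((144,416),(57,446))];print("holes scene",h,(h[0]+h[1])/2,yaw(*h))
e=[onz(S,*s(*p),.148) for p in((115,368),(70,378))];print("tabtop scene",e,(e[0]+e[1])/2,yaw(*e))
e=[onz(S,*s(*p),.100) for p in((172,394),(25,441))];print("top corners scene",e,(e[0]+e[1])/2,yaw(*e))
print(arm.current_tcp_rot())
```

```text
foot top [array([0.5929, 0.2652, 0.012 ]), array([0.5624, 0.0815, 0.012 ]), array([0.4657, 0.2844, 0.012 ]), array([0.4358, 0.1044, 0.012 ])]
foot scene [array([0.4496, 0.0975, 0.012 ]), array([0.5623, 0.0804, 0.012 ]), array([0.5947, 0.2635, 0.012 ]), array([0.5046, 0.2812, 0.012 ])]
pins top [array([0.5498, 0.2222, 0.118 ]), array([0.5325, 0.1339, 0.118 ])] 78.88338151057911
pins scene [array([0.5441, 0.2206, 0.118 ]), array([0.5269, 0.1342, 0.118 ])] 78.75488474484928
ins ends [array([ 0.4773, -0.1161,  0.1   ]), array([ 0.4877, -0.2711,  0.1   ])] [ 0.4825 -0.1936  0.1   ] 93.84746287364337
rest [array([ 0.5272, -0.1335,  0.01  ]), array([ 0.5327, -0.2659,  0.01  ]), array([ 0.4385, -0.1342,  0.01  ]), array([ 0.4421, -0.2756,  0.01  ])] [ 0.4851 -0.2023  0.01  ] 92.39734084513792
holes scene [array([ 0.4827, -0.1527,  0.084 ]), array([ 0.4855, -0.243 ,  0.084 ])] [ 0.4841 -0.1978  0.084 ] 91.8033770999743
tabtop scene [array([ 0.4832, -0.1747,  0.148 ]), array([ 0.4772, -0.2171,  0.148 ])] [ 0.4802 -0.1959  0.148 ] 82.01367326681392
top corners scene [array([ 0.4842, -0.1216,  0.1   ]), array([ 0.4843, -0.2712,  0.1   ])] [ 0.4842 -0.1964  0.1   ] 90.05939956380034
[[ 0.9363  0.3511 -0.0005]
 [ 0.3511 -0.9363  0.0013]
 [ 0.     -0.0014 -1.    ]]
```

```bash
cat >> h.py <<'E'
np.set_printoptions(precision=4,suppress=True)
def Rt(yaw,flip=1):  # tool down; tool y along +-(insert x at yaw deg)
    a=np.radians(yaw); y=flip*np.array([np.cos(a),np.sin(a),0]); z=np.array([0,0,-1.])
    return np.column_stack([np.cross(y,z),y,z])
def shot(n,f):
    c=capture(n); cv2.imwrite(f,c["pixels"]); return c
E
python3 - <<'E'
from h import *
for f in(1,-1): print(f,arm.solve_ik([.484,-.1965,.2],Rt(2,f)),arm.solve_ik([.58,.17,.2],Rt(-10.2,f)))
f=min((1,-1),key=lambda f:abs(arm.solve_ik([.53,.0,.2],Rt(-5,f))[5]));print(f)
R=Rt(2,f)
arm.move_ptp([.484,-.1965,.21],R)
arm.move_linear([.484,-.1965,.115],max_speed=.1)
print(arm.current_force(),arm.current_time())
claw.clamp(); print(arm.current_opening(),arm.current_finger_force(),arm.current_tool_pos(),arm.current_force())
arm.move_linear([.484,-.1965,.24],max_speed=.1)
print(arm.current_force(),arm.current_ft_torque(),arm.current_opening(),arm.current_time())
S=shot("scene","pics/s2.png"); T=shot("top","pics/t2.png")
a=cv2.imread("pics/s2.png")[100:240,170:320]
cv2.imwrite("pics/s2c.png",cv2.resize(a,None,fx=4,fy=4,interpolation=cv2.INTER_CUBIC))
E
```

```text
1 [-0.4084  0.3152  1.8812 -0.      0.9452 -0.4434] [ 0.2654  0.4298  1.7011 -0.      1.0107  0.4435]
-1 None NoneTraceback (most recent call last):
  File "<stdin>", line 3, in <module>
  File "<stdin>", line 3, in <lambda>
TypeError: 'NoneType' object is not subscriptable
```

Run:
```python
from h import *
R=Rt(2)
arm.move_ptp([.484,-.1965,.21],R)
arm.move_linear([.484,-.1965,.115],max_speed=.1)
print(arm.current_force(),arm.current_time())
claw.clamp(); print(arm.current_opening(),arm.current_finger_force(),arm.current_tool_pos(),arm.current_force())
arm.move_linear([.484,-.1965,.24],max_speed=.1)
print(arm.current_force(),arm.current_ft_torque(),arm.current_opening(),arm.current_time())
S=shot("scene","pics/s2.png"); T=shot("top","pics/t2.png")
a=cv2.imread("pics/s2.png")[100:240,170:320]
cv2.imwrite("pics/s2c.png",cv2.resize(a,None,fx=4,fy=4,interpolation=cv2.INTER_CUBIC))
```

```text
[-0.5287  0.5167 -0.6922] 2.9167
0.15678703716622786 59.24947142601013 [ 0.4845 -0.1967  0.1152] [0.9615 0.1473 1.2188]
[ 0.2003 -0.4786 -3.2466] [-0.0361  0.0323 -0.0167] 0.15771127903780827 4.9667
```

View pics/s2c.png

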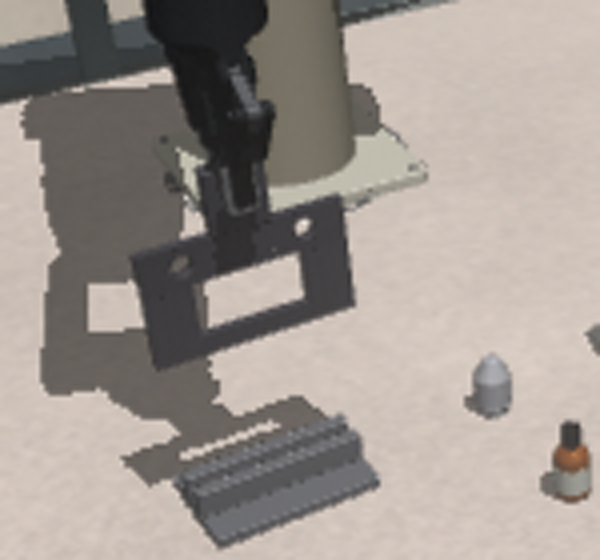

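The insert is held upright clear of the rest, with front-face corners at (132,258), (343,195), (157,370) and (355,303). I'll compute its sideways offset in the grip, then go to the standoff.

Run:
```python
from h import *
S=capture("scene"); p=arm.current_tool_pos(); R=arm.current_tcp_rot(); n=R[:,1]; print(p)
ey=np.cross([0,0,1],n)
L=[]
for X,Y in((132,258),(343,195),(157,370),(355,303),(180,266),(303,228)):
    o,d=ray(S,(X+.5)/4-.5+170,(Y+.5)/4-.5+100); q=o+d*((p+n*.004-o)@n)/(d@n); L.append([(q-p)@ey,q[2]-p[2]])
print(np.array(L)); L=np.array(L); print("off",L[:4,0].mean(),L[4:,0].mean(),"expected z",.010+.09-.115,.01-.115)
dy=L[:4,0].mean()
# standoff: insert centre 70 mm out from bar face
yaw=-10.2;a=np.radians(yaw);hx=np.array([np.cos(a),np.sin(a),0]);hy=np.array([-np.sin(a),np.cos(a),0])
head=np.array([.5383,.1778,0]); face=head-.018*hx
g=face+.070*hx-dy*hy; print("face",face)
arm.move_ptp([g[0],g[1],.24],Rt(yaw)); 
g[2]=.044+.105; arm.move_linear(g,max_speed=.12)
print(arm.current_tool_pos(),arm.current_force(),arm.current_time())
S=shot("scene","pics/s3.png"); T=shot("top","pics/t3.png")
b=cv2.imread("pics/s3.png")[100:230,300:420];c=cv2.imread("pics/t3.png")[190:290,220:320]
k=lambda m:cv2.resize(m,None,fx=3.3,fy=3.3,interpolation=cv2.INTER_CUBIC)
b,c=k(b),k(c);o=np.zeros((b.shape[0],b.shape[1]+c.shape[1],3),np.uint8);o[:,:b.shape[1]]=b;o[:c.shape[0],b.shape[1]:]=c
cv2.imwrite("pics/s3c.png",o);print(o.shape)
```

```text
[ 0.4837 -0.1964  0.2394]
[[-0.0778 -0.0136]
 [ 0.0739 -0.0132]
 [-0.0768 -0.1036]
 [ 0.0732 -0.1022]
 [-0.0477 -0.0299]
 [ 0.0416 -0.0293]]
off -0.0018825255135477316 -0.0030341256839666875 expected z -0.015000000000000013 -0.10500000000000001
face [0.5206 0.181  0.    ]
[0.5904 0.1705 0.1497] [ 0.1596  0.0429 -1.7512] 7.45
(429, 726, 3)
```

View pics/s3c.png

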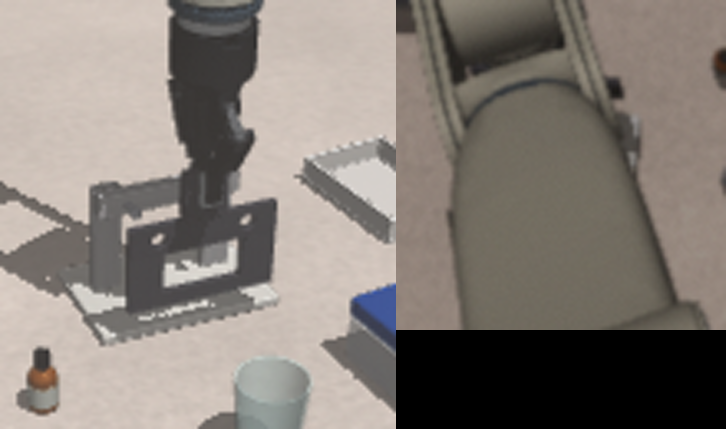

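The insert stands in front of the bar at the standoff, square to it and roughly centred, and the top view is hidden by the arm. Now I'll feel for the pins.

```bash
cat >> h.py <<'E'
yaw=-10.2;_a=np.radians(yaw);hx=np.array([np.cos(_a),np.sin(_a),0]);hy=np.array([-np.sin(_a),np.cos(_a),0])
face=np.array([.5206,.181,0])
def P(out,lat,z): return face+out*hx+lat*hy+np.array([0,0,z])
def where(): 
    d=arm.current_tool_pos()-face; return np.array([d@hx,d@hy,d[2]])*1e3
E
python3 - <<'E'
from h import *
Z=.1488; l0=.0019
arm.move_linear(P(.036,l0,Z),max_speed=.08)
for d in(0,2,-2,4,-4,6,-6):
    l=l0+d/1e3
    arm.move_linear(P(.033,l,Z),max_speed=.05); f0=arm.current_force()
    hit=arm.move_linear(P(-.002,l,Z),max_speed=.025,until_force=4)
    w=where(); print(d,hit,w,arm.current_force()-f0,arm.current_ft_torque(),arm.current_time())
    if w[0]<18: break
    if arm.current_time()>35: break
E
```

```text
0 True [  5.594    1.9655 148.7104] [ 3.4957 -0.5445  1.8373] [-0.076  -0.5654  0.2554] 9.4083
```

It went in past the head depth on the first try and stopped at 5.6 mm out, against 4 mm expected at the bar. I'll press a little to check that it's seated on the bar, then look.

Run:
```python
from h import *
w=where()
hit=arm.move_linear(P(-.004,.0019,.1488),max_speed=.015,until_force=6)
print(hit,where(),arm.current_force(),arm.current_ft_torque(),arm.current_time())
shot("scene","pics/s4.png")
b=cv2.imread("pics/s4.png")[120:215,300:410]
cv2.imwrite("pics/s4c.png",cv2.resize(b,None,fx=6,fy=6,interpolation=cv2.INTER_CUBIC))
```

```text
True [  5.5433   1.9638 148.435 ] [ 3.2747 -1.1994 -1.645 ] [-0.159  -0.5107  0.1909] 9.675
```

View pics/s4c.png

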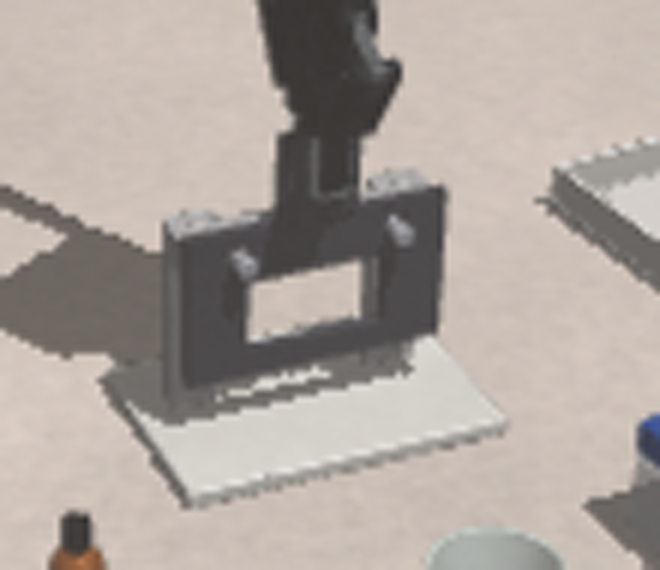

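Both pin heads show through the holes, at (243,264) and (400,230), and the plate is flat on the bar. Next I'll lower it to rest on the necks, release and retreat upward.

Run:
```python
from h import *
w=where()/1e3
hit=arm.move_linear(P(w[0]-.0005,w[1],.1425),max_speed=.01,until_force=5)
print(hit,where(),arm.current_force(),arm.current_ft_torque(),arm.current_time())
claw.open_jaws(); w=where()/1e3; print(where(),arm.current_opening(),arm.current_force())
arm.move_linear(P(w[0],w[1],.26),max_speed=.1); print(arm.current_force(),arm.current_time())
arm.move_ptp([.40,-.15,.32],Rt(0)); arm.wait(.3)
S=shot("scene","pics/s5.png");T=shot("top","pics/t5.png")
b=cv2.imread("pics/s5.png")[120:215,300:410];c=cv2.imread("pics/t5.png")[205:275,230:300]
b=cv2.resize(b,None,fx=4,fy=4,interpolation=cv2.INTER_CUBIC);c=cv2.resize(c,None,fx=5,fy=5,interpolation=cv2.INTER_CUBIC)
o=np.zeros((380,790,3),np.uint8);o[:,:440]=b;o[:350,440:]=c;cv2.imwrite("pics/s5c.png",o);print(arm.current_time())
```

```text
True [  5.6371   1.8942 145.6433] [ 0.0149 -0.8391  5.0127] [-0.0742  0.0904  0.202 ] 10.1083
[  6.0202   1.9076 145.3418] 1.00224017413985 [-0.3728  0.1824  0.2967]
[-0.0169  0.1733 -0.0226] 12.1
13.85
```

View pics/s5c.png

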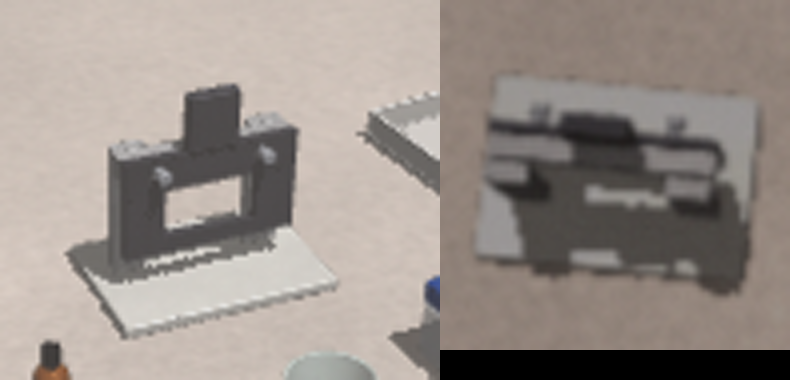

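Released, the insert hangs upright with both pins through its holes, heads at (162,177) and (267,155) in the left crop. In the top crop the plate lies along the bar with no visible gap. It came to rest with the tool at 145.6 mm, and home is 145.7 mm. The bystanders in view are undisturbed and the robot is clear, so I'm handing in.

Run:
```python
from h import *
print(ticket.hand_in(),arm.current_time())
```

```text
the job is handed in; nothing more can be done
the job is handed in; nothing more can be done
```

The insert is hanging on both pins, lowered onto the necks and back against the bar as far as the images show; it's released with the arm clear, and I handed it in about 14 s into the 67 s limit (no verdict came back).

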